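Load a hollow silver ball into the barrel polisher and lock its lid

TASK

Put the hollow silver ball from the tin dish into the leaning barrel of the polisher: it dents easily, so lower it gently until it rests on the rubber cushion inside, neither dropping it nor pressing it down, and let go. Then swing the clear lid fully shut over the barrel and turn its red knob clockwise to the stop to lock it. Do not knock over or push about the flux pot, the loupe or the blue cap.

Things in the scene. Friction and masses are not known exactly. Their poses are not given: they have to be found in the camera images.
- silver_ball: polished hollow silver ball, 38 mm in diameter, 50 g, with a fine seam; origin at its centre. It starts in the tin dish, its centre about 23 mm above the bench.
- tin_dish: small round tin dish, 49 mm across its rim and 14 mm high; origin at the centre of its underside
- polisher: barrel polisher: grey housing 170 x 122 mm, on it a black barrel that leans 25 degrees (0.44 rad) to the housing's front; fixed; origin under the housing's middle, -x is its front (red switch), z up. Barrel: 92 mm inside, 100 mm outside diameter; its floor is a dished red rubber cushion, set deeper or shallower from job to job, not reported: feel for it (it gives 1 mm per 2 N).
- barrel_mouth (a point): centre of the barrel's open rim; z is the barrel's axis, pointing out of the barrel (up and to the front), y level to the left, x up along the rim's slope, away from the front. The ball's centre comes to rest anywhere from 27 to 55 mm below the rim along the axis, about 8 mm off the axis on the low (-x) side. The cushion is flat, 11 mm lower than there, from 31 mm off the axis to the wall.
- lid (a joint): angle of the clear swing lid about a post beside the barrel, parallel to the barrel's axis; 0 is fully shut (a stop), it grows as the lid swings open (counter-clockwise seen from above) to 2.5; it starts at 1.95 to 2.25, swung aside to the front right, stays where it is left and takes about 1 to 2 N at the lug
- lid_hinge (a point): point on the lid's post, 66 mm from the barrel's axis on its -y side, 1.5 mm above the rim's plane; turns with the lid: y along the lid's arm, z along the barrel's axis. Lid: disc 104 mm across, 7 mm thick, centred 66 mm along y; on it an aluminium arm 18 mm wide, its top 14 mm above this point; the post's top is 16 mm above it.
- lid_lug (a point): middle of the upright black finger peg at the end of the lid's arm (13 mm diameter, 12 mm above to 12 mm below this point along the barrel's axis, its foot on the arm), 118 mm from the hinge and 52 mm from the knob's axis; push here to swing the lid
- knob_grip (a point): middle of the wing of the red knob in the centre of the lid: 12 mm thick along x, 46 mm long along y, 22 mm high along z (11 mm either side of this point), 20 mm above the lid's arm; z is the barrel's axis
- knob (a joint): angle of the knob, 0 loose (wing along the lid's arm), grows clockwise seen from above, stop and locked at 1.57 (a quarter turn); starts at 0 to 0.2; about 0.04 N m to turn
- flux_pot: bystander: white screw pot, 34 mm diameter, 38 mm high, loose; origin under its centre
- loupe: bystander: small white watch-maker's loupe, 26 x 26 x 14 mm, loose; origin under its centre
- blue_cap: bystander: blue cap, 31 mm diameter, 24 mm high, loose; origin under its centre
Things that resemble listed ones, but are neither listed nor needed, are in the scene too. What is shaped like the silver_ball but green is not meant.

How it is judged:
By the outcome, as a careful person would: the job done as asked, in the order asked, and still so for the second after the job is handed in, with the robot touching nothing.
It also fails if it takes over 67 s, if anything falls off the work surface, if the arm or the gripper's body presses on something with over 40 N, if the wrist force passes 120 N, or if a joint passes its speed limit or range.

ROBOT

A 7-joint arm with a two-finger parallel gripper is mounted at the origin on a cart in front of the work surface, level with it; the furniture and walls round the work are solid. World frame = base frame: x ahead of the robot, y to its left, z up, the work surface at z = 0. Lengths are in m, angles in rad, forces in N, time in s.
With the tool pointing down it reaches from about 0.35 to 0.9 m from the base axis. Payload 8.1 kg.
Tool frame: the origin (TCP) lies where the fingers leave the gripper's body, on its centre line; the fingertips stand 66 mm ahead of it and the grasp point (between the pads) lies 47 mm ahead of it; z points along the fingers, y is the line along which they close (so a half turn about z gives the same grasp; the last joint's range is limited). The gripper opens to 92 mm and grips with 3 to 60 N. Pads are 19 mm wide; open, the fingers measure 130 mm over their backs; the gripper's body (75 mm by 190 mm) begins 47 mm behind the grasp point.
Start: joints at [1.093, 0.434, 0.025, 1.573, -0.012, 1.134, -0.075], TCP at [0.229, -0.582, 0.292] pointing down, gripper open.
Joint ranges: [-2.62, 2.62], [-0.44, 2.09], [-1.27, 1.32], [0.08, 2.57], [-1.32, 4.46], [0.12, 2], [-2.74, 2.74]. Speed limits (rad/s): [2.22, 2.22, 3.01, 3.01, 3.14, 3.14, 3.14].

INTERFACE

Orientations are given as a rotation vector (axis times angle).
In Python, from cell import arm gives the robot as it stands.
- The arm moves only by the tool send_rows, never from a script. Its argument "motion" is text: rows parted by semicolons, each of 7 numbers parted by spaces: the closure, from 0 (fully open) to 1 (shut), then the shift along the world's x, y, z in m, then the turn, a rotation vector about the world's x, y, z in degrees. A call has 1 to 5 rows; each row shifts and turns the commanded pose from where the row before left it; what a row does not reach is not made up. A row lasts 1/8 s, in which the tool goes at most 62.5 mm and 10.7 degrees, less where a joint would pass 70% of its speed; a pose out of reach is approached as far as the arm can. A call is refused whole if a number of a shift passes 0.0625 or a number of a turn 10.7, either way. A call with a gripper value outside its range is refused whole. The fingers move at their own pace and stop on an object; "force" is the grip in N (left out, the last holds). Time passes only in rows, so rows that do not move let the fingers close. It gives the time, the measured TCP pose, the force, the opening and the grip force at its end, in the units of the state.
- arm.observe(): the state, without advancing time (a new reading comes with each control period).
- arm.get_image(name): name is "side" or "top"; returns (picture, depth): 400x640x3 uint8, blue, green, red; 400x640 float32, m along the optical axis (not along the pixel's ray), 0 where there is no reading.
- arm.camera_model(name): a dict with "fx", "fy", "cx", "cy" (pixels), "D" ([k1, k2, p1, p2, k3] as OpenCV has them; the pictures are not rectified), "view" (4x4, takes a point from world to camera coordinates). Camera axes: x right, y down, z forward; pixel columns grow to the right and rows downward; lengths in m; the calibration is good to about 2 mm. A picture is of the moment at which its call begins. camera_model takes no time and is no camera call.
- arm.sign_off(): hands the job in; it is judged then, once.
The state is a dict: "clock": time; "joints": joint angles; "dq": joint speeds; "joint_efforts": joint torques, N m; "position": TCP position; "ee_rot": TCP orientation; "force": force on the tool from outside, world axes, zero at the start; "ft_torque": the same for the moment, N m; "width": opening from 0.0 (shut) to 1.0 (fully open); "gripper_force": force on a finger pad.
Only numpy, scipy, OpenCV 4.12 (cv2) and the standard library are available. Lean on these libraries where they do the work, as an engineer would, in place of code of your own. Each camera call takes 0.05 s, during which the arm holds its last target. There are 200 camera calls.

## Working session

There is one attempt and no reset: what is moved stays moved. The work goes in short steps, Python scripts to look and compute and a tool call to move; the robot and the scene stay as the last step left them, time stands still between calls to the robot, and variables do not carry over. Pictures are saved under pics/ and viewed, at most 10 in all, crops included, and the job is handed in when it is done.

Besides the shell and the picture viewer there is one more tool, called after "Call:" as name(argument=value, ...) on one line, values as JSON. send_rows: Moves the arm, as the interface text tells. Its arguments: {"type":"object","properties":{"motion":{"type":"string"},"force":{"type":"number"}},"required":["motion"]}

```bash
ls; mkdir -p pics; python3 - <<'E'
from cell import arm
import cv2,numpy as np
s=arm.observe(); print({k:np.round(v,3).tolist() for k,v in s.items()})
for n in ("side","top"):
    im,d=arm.get_image(n); cv2.imwrite(f"pics/{n}0.png",im); np.savez(f"{n}0.npz",im=im,d=d)
    m=arm.camera_model(n); print(n,{k:np.round(v,4).tolist() for k,v in m.items()})
E
```

```text
pics
{'clock': 0.0, 'joints': [1.093, 0.435, 0.025, 1.574, -0.012, 1.134, -0.075], 'dq': [-0.0, 0.001, -0.001, -0.001, 0.0, 0.001, -0.002], 'joint_efforts': [-0.0, -66.785, 0.986, -31.446, -0.06, 0.043, 0.0], 'position': [0.229, -0.581, 0.291], 'ee_rot': [-3.085, -0.585, 0.001], 'force': [-0.276, -0.193, -0.123], 'ft_torque': [0.056, 0.038, 0.026], 'gripper_force': 0.0, 'width': 0.997}
side {'fx': 366.7495, 'fy': 366.7495, 'cx': 324.9978, 'cy': 200.1313, 'D': [-0.0321, 0.0, 0.0, 0.0, 0.0], 'view': [[-0.3451, -0.9385, 0.0099, 0.1027], [-0.7135, 0.2555, -0.6524, 0.3936], [0.6097, -0.2322, -0.7578, 0.8384], [0.0, 0.0, 0.0, 1.0]]}
top {'fx': 446.4859, 'fy': 446.4859, 'cx': 319.8326, 'cy': 194.7993, 'D': [-0.1084, 0.0, 0.0, 0.0, 0.0], 'view': [[0.0052, -0.9997, 0.0233, -0.0484], [-0.985, -0.0091, -0.1726, 0.4398], [0.1728, -0.0221, -0.9847, 1.6915], [0.0, 0.0, 0.0, 1.0]]}
```

View pics/side0.png

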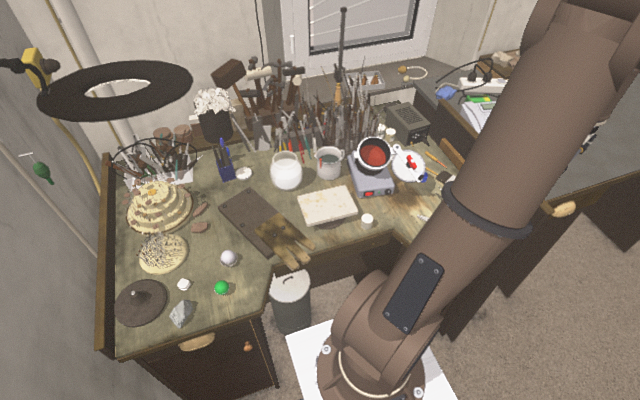

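View pics/top0.png

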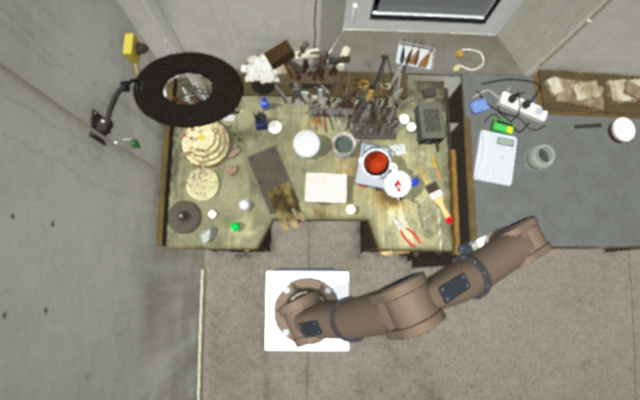

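```bash
cat > h.py <<'E'
import cv2,numpy as np
from cell import arm
from scipy.spatial.transform import Rotation as R
def grab(n):
    im,d=arm.get_image(n); return im,d
def w(n,u,v,z=None,d=None):
    "pixel -> world: at depth d (camera) or on plane z"
    m=arm.camera_model(n);K=np.array([[m['fx'],0,m['cx']],[0,m['fy'],m['cy']],[0,0,1]])
    p=cv2.undistortPoints(np.array([[[u,v]]],float),K,np.array(m['D']))[0,0]
    V=np.array(m['view']);r=V[:3,:3].T@np.array([p[0],p[1],1]);c=-V[:3,:3].T@V[:3,3]
    t=d if d is not None else (z-c[2])/r[2]
    return c+t*r
def px(n,P):
    m=arm.camera_model(n);K=np.array([[m['fx'],0,m['cx']],[0,m['fy'],m['cy']],[0,0,1]]);V=np.array(m['view'])
    return cv2.projectPoints(np.atleast_2d(P).astype(float),cv2.Rodrigues(V[:3,:3])[0],V[:3,3],K,np.array(m['D']))[0][:,0]
def crop(n,im,x,y,ww,hh,s,name):
    c=cv2.resize(im[y:y+hh,x:x+ww],None,fx=s,fy=s,interpolation=cv2.INTER_CUBIC)
    cv2.imwrite("pics/"+name,c)
E
python3 - <<'E'
from h import *
S=np.load("side0.npz");T=np.load("top0.npz")
a=cv2.resize(S['im'][125:225,335:455],None,fx=5,fy=5,interpolation=2)
b=cv2.resize(S['im'][240:300,190:240],None,fx=4,fy=4,interpolation=2)
c=np.zeros((500,800,3),np.uint8);c[:500,:600]=a;c[:240,600:800]=b
t=cv2.resize(T['im'][190:240,200:250],None,fx=4,fy=4,interpolation=2);c[250:450,600:800]=t
cv2.imwrite("pics/c1.png",c)
a=cv2.resize(T['im'][110:215,340:460],None,fx=5,fy=5,interpolation=2);cv2.imwrite("pics/c2.png",a)
for n,D,ps in(("side",S,[(229,257),(221,287),(184,284),(368,219),(373,155),(408,165)]),("top",T,[(245,204),(235,227),(212,214),(351,210),(376,161),(397,184)])):
    for u,v in ps: print(n,u,v,np.round(w(n,u,v,d=D['d'][v,u]),3))
E
```

```text
side 229 257 [0.39  0.244 0.036]
side 221 287 [0.309 0.28  0.034]
side 184 284 [0.362 0.373 0.013]
side 368 219 [ 0.38  -0.165  0.039]
side 373 155 [ 0.574 -0.265  0.094]
side 408 165 [ 0.461 -0.323  0.134]
top 245 204 [0.401 0.243 0.042]
top 235 227 [0.313 0.28  0.034]
top 212 214 [0.364 0.375 0.017]
top 351 210 [ 0.382 -0.166  0.038]
top 376 161 [ 0.565 -0.259  0.087]
top 397 184 [ 0.463 -0.325  0.154]
```

View pics/c1.png

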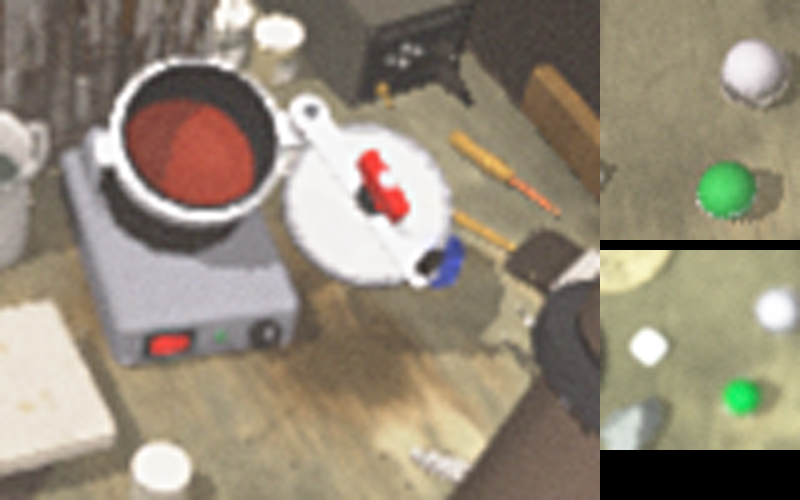

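View pics/c2.png

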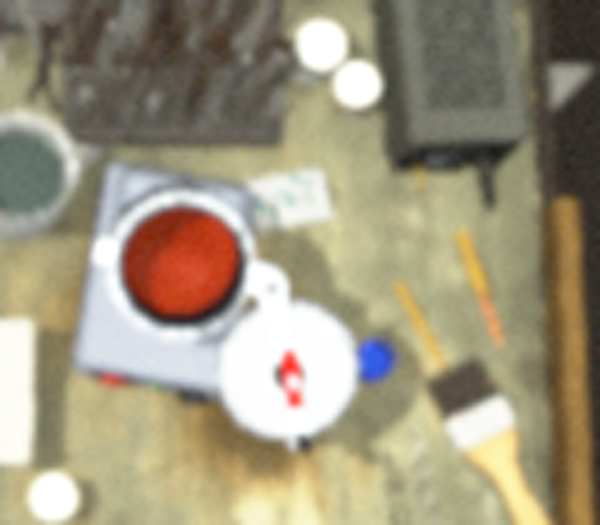

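```bash
cat > fit.py <<'E'
from h import *
from scipy.optimize import least_squares
b=np.deg2rad(25)
def frame(p):
    Rm=R.from_euler('z',p[3]).as_matrix()@np.array([[np.cos(b),0,-np.sin(b)],[0,1,0],[np.sin(b),0,np.cos(b)]])
    return np.array(p[:3]),Rm
def pts(p):
    m,Rm=frame(p);h=np.array([0,-.066,.0015]);a=p[4];
    L=R.from_euler('z',a).as_matrix()
    f=lambda v:m+Rm@(h+L@np.array(v))
    return dict(mouth=m,post=f([0,0,.016]),lug=f([0,.118,.014+.012]),lugtop=f([0,.118,.038]),knob=f([0,.066,.034]),knobtop=f([0,.066,.045]),disc=f([0,.066,.007]))
E
python3 - <<'E'
from fit import *
o={"side":dict(mouth=(374,152.9),post=(397.2,147.3),lug=(420.9,178.2),knobtop=(412,162)),
   "top":dict(mouth=(376.2,162.5),post=(394,167),lug=(400.6,198.2),knobtop=(398.2,185.6))}
def res(p):
    q=pts(p);r=[]
    for n in o:
        k=list(o[n]);r.append((px(n,[q[i] for i in k])-np.array([o[n][i] for i in k])).ravel())
    return np.concatenate(r+[[20*(p[3]+.157)]])
s=least_squares(res,[.57,-.26,.13,-.157,2.1],loss='soft_l1');print(np.round(s.x,4));print(np.round(res(s.x),1))
for k,v in pts(s.x).items(): print(k,np.round(v,4))
np.save("fit.npy",s.x)
# depth: plane fits of lid disc
q=pts(s.x);m,Rm=frame(s.x)
for n in("side","top"):
    D=np.load(n+"0.npz")['d'];c=px(n,q['disc'])[0];P=[]
    for v in range(int(c[1])-25,int(c[1])+26):
        for u in range(int(c[0])-25,int(c[0])+26):
            if D[v,u]>0:
                X=w(n,u,v,d=D[v,u]);l=Rm.T@(X-q['disc'])
                if np.hypot(*l[:2])<.045 and abs(l[2])<.012: P.append(l)
    P=np.array(P);print(n,len(P),np.median(P,0),np.linalg.lstsq(np.c_[P[:,:2],np.ones(len(P))],P[:,2],rcond=None)[0])
# ball
for n,(u,v) in(("side",(228.5,257.3)),("top",(245,204.5))): print(n,w(n,u,v,z=.023))
for n in("side","top"):
    I=np.load(n+"0.npz")['im'].copy();t=np.linspace(0,2*np.pi,60)
    big=cv2.resize(I,None,fx=6,fy=6,interpolation=2)
    L=lambda r,z:[m+Rm@[r*np.cos(x),r*np.sin(x),z] for x in t]
    a=s.x[4];cc=q['disc']
    for C,col in((L(.05,0),(0,255,0)),(L(.046,0),(0,255,255)),([x-m+cc for x in L(.052,0)],(255,0,255))):
        cv2.polylines(big,[np.round((px(n,C)+.5)*6).astype(int)],True,col,1)
    for k,v in q.items(): cv2.circle(big,tuple(np.round((px(n,v)[0]+.5)*6).astype(int)),3,(255,255,0),-1)
    x,y=(px(n,q['disc'])[0]-[65 if n=="side" else 55,50]).astype(int)*6
    globals()[n]=big[y:y+480,x:x+395]
cv2.imwrite("pics/ov.png",np.hstack([side,top]))
E
```

```text
[ 0.5461 -0.2529  0.1318 -0.1739  1.9846]
[ 0.5 -0.3 -0.6  0.6 -0.6 -0.2  0.1 -0.4  0.   0.5  0.1  0.1  0.1 -0.3
  0.3  0.3 -0.3]
mouth [ 0.5461 -0.2529  0.1318]
post [ 0.5274 -0.3166  0.1476]
lug [ 0.4186 -0.3457  0.111 ]
lugtop [ 0.4136 -0.3448  0.1219]
knob [ 0.4614 -0.332   0.1384]
knobtop [ 0.4568 -0.3312  0.1484]
disc [ 0.4726 -0.3339  0.1139]
side 432 [-0.00401589  0.00710184  0.00661795] [ 0.00492603 -0.00120443  0.00679201]Traceback (most recent call last):
  File "<stdin>", line 19, in <module>
  File "h.py", line 8, in w
    m=arm.camera_model(n);K=np.array([[m['fx'],0,m['cx']],[0,m['fy'],m['cy']],[0,0,1]])
ValueError: time passes only in moves, steps and waits
```

```bash
cat > cm.py <<'E'
E
python3 - <<'E'
from cell import arm
import pickle
pickle.dump({n:arm.camera_model(n) for n in("side","top")},open("cams.pkl","wb"))
E
sed -i 's/^from cell import arm/from cell import arm\nimport pickle\nCM=pickle.load(open("cams.pkl","rb"))/; s/arm.camera_model(n)/CM[n]/g' h.py
cat > ov.py <<'E'
from fit import *
p=np.load("fit.npy");q=pts(p);m,Rm=frame(p)
for n in("side","top"):
    D=np.load(n+"0.npz")['d']
    for nm,c0,r0,r1 in(("disc",q['disc'],0,.045),("rim",m,.046,.050),("cush",m,0,.03)):
        c=px(n,c0)[0];P=[]
        for v in range(int(c[1])-25,int(c[1])+26):
            for u in range(int(c[0])-25,int(c[0])+26):
                if D[v,u]>0:
                    l=Rm.T@(w(n,u,v,d=D[v,u])-c0)
                    if r0<np.hypot(*l[:2])<r1 and abs(l[2])<(.07 if nm=="cush" else .014): P.append(l)
        P=np.array(P)
        if len(P)>5: print(n,nm,len(P),np.percentile(P[:,2],[10,25,50,75,90]).round(4),np.linalg.lstsq(np.c_[P[:,:2],np.ones(len(P))],P[:,2],rcond=None)[0].round(4))
for n,(u,v) in(("side",(228.5,257.3)),("top",(245,204.5))): print(n,w(n,u,v,z=.023))
for n in("side","top"):
    I=np.load(n+"0.npz")['im'];t=np.linspace(0,2*np.pi,60)
    big=cv2.resize(I,None,fx=6,fy=6,interpolation=2)
    L=lambda r,z:[m+Rm@[r*np.cos(x),r*np.sin(x),z] for x in t]
    for C,col in((L(.05,0),(0,255,0)),(L(.046,0),(0,255,255)),([x-m+q['disc'] for x in L(.052,0)],(255,0,255))):
        cv2.polylines(big,[np.round((px(n,C)+.5)*6).astype(int)],True,col,1)
    for k,v in q.items(): cv2.circle(big,tuple(np.round((px(n,v)[0]+.5)*6).astype(int)),3,(255,255,0),-1)
    x,y=(px(n,q['disc'])[0]-[65 if n=="side" else 55,50]).astype(int)
    x=x-x%1;x*=6;y*=6
    globals()[n]=big[y:y+560,x:x+395] if n=="side" else big[y:y+560,x:x+395]
h=min(side.shape[0],top.shape[0]);cv2.imwrite("pics/ov.png",np.hstack([side[:h],top[:h]]))
E
python3 ov.py
```

```text
side disc 476 [0.0042 0.0054 0.0069 0.0088 0.0118] [ 0.0024 -0.0014  0.0074]
side rim 120 [-0.0056 -0.0001  0.0037  0.0064  0.0076] [-0.0458  0.0079  0.0027]
side cush 237 [-0.0491 -0.047  -0.0447 -0.0419 -0.0398] [-0.0023 -0.0605 -0.0446]
top disc 355 [0.0019 0.0041 0.0069 0.0091 0.0112] [0.0115 0.0056 0.0066]
top rim 60 [-0.0023  0.0011  0.0028  0.0053  0.0074] [0.0509 0.0032 0.0031]
top cush 195 [-0.0511 -0.0486 -0.0441 -0.0405 -0.0382] [-0.0185 -0.0429 -0.0445]
side [0.39827036 0.24629315 0.023     ]
top [0.40188575 0.24567515 0.023     ]
```

View pics/ov.png

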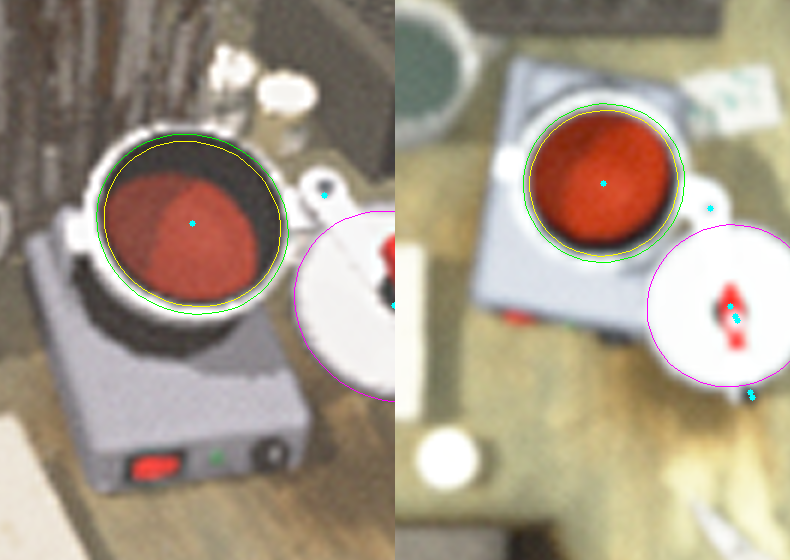

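```bash
python3 - <<'E'
from fit import *
o={"side":dict(mouth=(373.6,152.4),post=(396.8,146.9),lug=(420.5,177.8),knobtop=(411.6,161.8),disc=(408.4,165.3)),
   "top":dict(mouth=(375.8,162.1),post=(393.6,166.6),lug=(400.2,197.8),knobtop=(397.8,185.2),disc=(397.3,183.6))}
cloud={}
for n in("side","top"):
    D=np.load(n+"0.npz")['d']
    cloud[n]=np.array([w(n,u,v,d=D[v,u]) for v in range(115,215) for u in range(340,440) if D[v,u]>0])
def dep(p):
    q=pts(p);m,Rm=frame(p);out=[]
    for n in cloud:
        l=(cloud[n]-m)@Rm;r=np.hypot(l[:,0],l[:,1]);s=(r>.047)&(r<.053)&(abs(l[:,2])<.012);out.append(np.median(l[s,2]))
        l=(cloud[n]-q['disc'])@Rm;h=q['post']-q['lug'];h=Rm.T@h;h/=np.linalg.norm(h[:2])
        off=abs(l[:,0]*h[1]-l[:,1]*h[0]);r=np.hypot(l[:,0],l[:,1])
        s=(r<.045)&(off>.016)&(abs(l[:,2])<.014);out.append(np.median(l[s,2]))
    return np.array(out)
def res(p,full=1):
    q=pts(p);r=[]
    for n in o:
        k=list(o[n]);r.append((px(n,[q[i] for i in k])-np.array([o[n][i] for i in k])).ravel())
    return np.concatenate(r+[[20*(p[3]+.16)]]+([dep(p)/.004] if full else []))
for f in(0,1):
    s=least_squares(res,[.55,-.25,.13,-.16,2.0],loss='soft_l1',args=(f,),diff_step=1e-3);print(np.round(s.x,4));print(np.round(res(s.x),1));print("dep",dep(s.x).round(4))
for k,v in pts(s.x).items(): print(k,np.round(v,4))
np.save("fit.npy",s.x)
for n,c in(("side",(228,257)),("top",(245,204))):
    D=np.load(n+"0.npz")['d']
    P=np.array([w(n,u,v,d=D[v,u]) for v in range(c[1]-12,c[1]+13) for u in range(c[0]-12,c[0]+13) if D[v,u]>0])
    bench=np.median(P[P[:,2]<.012,2]);P=P[P[:,2]>.026]
    f=least_squares(lambda x:np.linalg.norm(P-x,axis=1)-.019,[.4,.245,.023],loss='soft_l1',f_scale=.002)
    print(n,"ball",f.x.round(4),len(P),"bench",bench)
    I=np.load(n+"0.npz")['im'][c[1]-9:c[1]+10,c[0]-9:c[0]+10].astype(float)
    m=(I.min(2)>150);vv,uu=np.nonzero(m);print("blob",uu.mean()+c[0]-9,vv.mean()+c[1]-9,m.sum())
E
```

```text
[ 0.5469 -0.2515  0.1339 -0.1797  1.9922]
[ 0.5 -0.4 -0.6  0.5 -0.5 -0.3  0.1 -0.7 -0.5  0.5  0.1  0.6  0.2  0.3
  0.2 -0.1  0.5  0.5 -0.2 -0.3 -0.4  0.5  1.1  0.3  1.2]
dep [0.0021 0.0045 0.0012 0.0046]
[ 0.5466 -0.2509  0.1361 -0.1948  2.0073]
[ 0.5 -0.8 -0.6  0.3 -0.3 -0.5  0.2 -0.9 -0.4  0.3  0.1  0.5  0.1  0.5
  0.2  0.1  0.3  0.7 -0.3 -0.1 -0.7  0.   0.4 -0.2  0.5]
dep [ 0.0002  0.0018 -0.0007  0.0019]
mouth [ 0.5466 -0.2509  0.1361]
post [ 0.5265 -0.3143  0.152 ]
lug [ 0.4177 -0.3436  0.1159]
lugtop [ 0.4127 -0.3426  0.1267]
knob [ 0.4605 -0.3297  0.143 ]
knobtop [ 0.4559 -0.3288  0.153 ]
disc [ 0.4717 -0.3319  0.1186]
side ball [0.4031 0.247  0.0236] 131 bench -7.094642517924132e-05
blob 226.82 256.5 150
top ball [0.4025 0.2466 0.0233] 69 bench -0.0001728881757016021
blob 243.6293103448276 204.52586206896552 116
```

Silver ball: side (228,257), top (245,204). It sits in the dish with its centre at z≈0.0235, as listed. The green ball at side (221,287) is the decoy, and the crop confirms which is which. The white pot at side (368,219) is 38 mm high, so it is the flux pot. The cube at side (184,284) is the loupe, and the blue cap is under the lug.

Moving above the ball now.

Call:
send_rows(motion="0.3 0.034 0.055 0 0 0 0; 0.3 0.034 0.055 0 0 0 0; 0.3 0.034 0.055 0 0 0 0; 0.3 0.034 0.055 0 0 0 0; 0.3 0.034 0.055 0 0 0 0", force=5)

```text
clock: 0.72
position: [0.3937, -0.3139, 0.2922]
ee_rot: [3.087, 0.585, -0.0]
force: [1.3, -0.6, -0.5]
width: 0.699
gripper_force: 0.0
```

Call:
send_rows(motion="0.3 0 0.055 0 0 0 0; 0.3 0 0.055 0 0 0 0; 0.3 0 0.055 0 0 0 0; 0.3 0 0.055 0 0 0 0; 0.3 0 0.055 0 0 0 0")

```text
clock: 1.35
position: [0.3927, -0.0391, 0.2922]
ee_rot: [3.086, 0.585, 0.0]
force: [0.2, 0.5, -0.1]
width: 0.701
gripper_force: 0.0
```

Call:
send_rows(motion="0.3 0 0.055 -0.02 0 0 0; 0.3 0 0.055 -0.02 0 0 0; 0.3 0 0.055 -0.02 0 0 0; 0.3 0 0.055 -0.02 0 0 0; 0.3 0 0.055 -0.02 0 0 0")

```text
clock: 1.98
position: [0.3929, 0.2357, 0.1915]
ee_rot: [3.087, 0.584, -0.0]
force: [1.4, -0.3, 0.3]
width: 0.698
gripper_force: 0.0
```

Call:
send_rows(motion="0.3 0.008 0.006 -0.04 0 0 0; 0.3 0 0 0 0 0 0; 0.3 0 0 0 0 0 0")

```text
clock: 2.35
position: [0.401, 0.2396, 0.1528]
ee_rot: [3.086, 0.584, -0.001]
force: [0.8, 0.1, 0.0]
width: 0.704
gripper_force: 0.0
```

```bash
python3 - <<'E'
from h import *
im,d=grab("side"); s=arm.observe()
p=s['position'];Rm=R.from_rotvec(s['ee_rot']).as_matrix();print(p,Rm[:,2])
tip=p+Rm@[0,0,.066]
print(px("side",[tip,[.4025,.2465,.0235]]))
crop("side",im,180,190,100,100,6,"g1.png")
D=d
for c in [(228,257)]:
    P=np.array([w("side",u,v,d=D[v,u]) for v in range(c[1]-12,c[1]+13) for u in range(c[0]-12,c[0]+13) if D[v,u]>0])
    P=P[(P[:,2]>.026)&(P[:,2]<.045)];print(len(P));f=least_squares=__import__('scipy.optimize').optimize.least_squares(lambda x:np.linalg.norm(P-x,axis=1)-.019,[.4,.245,.023],loss='soft_l1',f_scale=.002);print(f.x)
E
```

```text
[0.40140634 0.23961912 0.15332115] [ 9.13303805e-04  4.29418092e-05 -9.99999582e-01]
[[226.13798803 242.5251275 ]
 [228.10643147 255.98601529]]
129
[0.40305566 0.24676001 0.02288427]
```

View pics/g1.png

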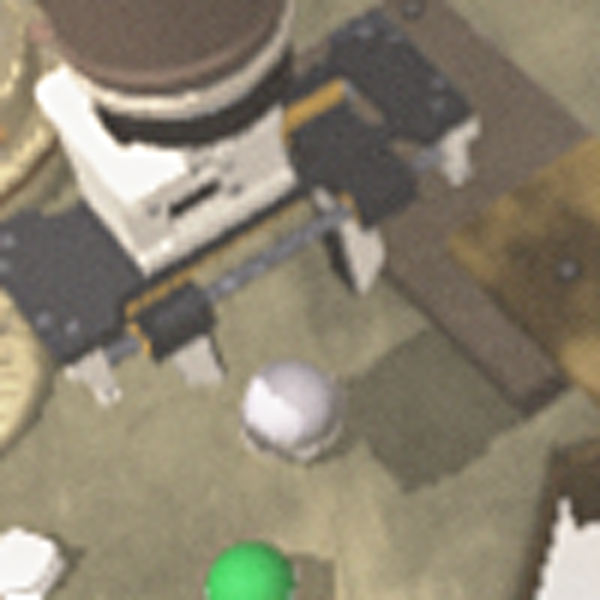

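The picture shows the ball at crop (292,408), with the fingers straddling it as computed. Lowering now.

Call:
send_rows(motion="0.3 0.0015 0.007 -0.015 0 0 0; 0.3 0 0 -0.02 0 0 0; 0.3 0 0 -0.02 0 0 0; 0.3 0 0 0 0 0 0; 0.3 0 0 0 0 0 0")

```text
clock: 3.02
position: [0.4029, 0.2474, 0.0978]
ee_rot: [-3.086, -0.585, -0.001]
force: [-0.2, -0.6, 1.0]
width: 0.702
gripper_force: 0.0
```

Call:
send_rows(motion="0.3 0 -0.0005 -0.008 0 0 0; 0.3 0 0 -0.006 0 0 0; 0.3 0 0 0 0 0 0; 0.3 0 0 0 0 0 0")

```text
clock: 3.52
position: [0.4026, 0.2467, 0.0833]
ee_rot: [3.087, 0.585, -0.0]
force: [0.0, -0.2, 0.5]
width: 0.699
gripper_force: 0.0
```

Call:
send_rows(motion="0.45 0 0 0 0 0 0; 0.55 0 0 0 0 0 0; 0.65 0 0 0 0 0 0; 0.7 0 0 0 0 0 0; 0.7 0 0 0 0 0 0", force=5)

```text
clock: 4.15
position: [0.4027, 0.2467, 0.0833]
ee_rot: [-3.087, -0.585, -0.0]
force: [0.2, 0.1, 1.6]
width: 0.409
gripper_force: 5.0
```

Call:
send_rows(motion="0.7 0 0 0.005 0 0 0; 0.7 0 0 0.01 0 0 0; 0.7 0 0 0.02 0 0 0; 0.7 0 0 0.02 0 0 0; 0.7 0 0 0.02 0 0 0", force=5)

```text
clock: 4.78
position: [0.4025, 0.2467, 0.1595]
ee_rot: [-3.086, -0.585, -0.0]
force: [0.0, 0.5, 0.0]
width: 0.407
gripper_force: 5.0
```

```bash
python3 - <<'E'
from fit import *
s=arm.observe();p=np.array(s['position']);R0=R.from_rotvec(s['ee_rot']).as_matrix()
F=np.load("fit.npy");F=[.5467,-.251,.1355,-.18,2.0];np.save("fit.npy",F)
m,Rm=frame(F)
print("width",s['width'],"pos",p,"mouth axes\n",Rm.round(4))
z=-Rm[:,2];ph=np.deg2rad(15);y=Rm@[np.sin(ph),-np.cos(ph),0];x=np.cross(y,z)
T=np.c_[x,y,z];np.save("T.npy",T)
rv=R.from_matrix(T@R0.T).as_rotvec(degrees=True);print("turn",rv,np.linalg.norm(rv))
for dep in(-.045,.02,.033,.05):
  c=m+Rm@[-.005,0,-dep];print(dep,"tcp",(c-z*.0-z*(.066-.0065)).round(4))
im,d=grab("side");crop("side",im,180,170,100,100,5,"g2.png")
print(px("side",p+R0@[0,0,.0595])-[180,170])
E
```

```text
width 0.4071044045878812 pos [0.40253426 0.24667449 0.15953043] mouth axes
 [[ 0.8917  0.179  -0.4158]
 [-0.1623  0.9838  0.0757]
 [ 0.4226  0.      0.9063]]
turn [ -0.84753951 -25.0569247  -16.52226543] 30.02587306946677
-0.045 tcp [ 0.4988 -0.2423  0.2281]
0.02 tcp [ 0.5258 -0.2472  0.1692]
0.033 tcp [ 0.5312 -0.2482  0.1574]
0.05 tcp [ 0.5383 -0.2495  0.142 ]
[[42.4031248  70.19987105]]
```

Call:
send_rows(motion="0.7 0.005 -0.025 0.016 -0.085 -2.506 -1.652; 0.7 0.01 -0.045 0.016 -0.085 -2.506 -1.652; 0.7 0.01 -0.05 0.016 -0.085 -2.506 -1.652; 0.7 0.01 -0.05 0.016 -0.085 -2.506 -1.652; 0.7 0.01 -0.05 0.016 -0.085 -2.506 -1.652")

```text
clock: 5.45
position: [0.4475, 0.0251, 0.2391]
ee_rot: [3.055, 0.352, 0.332]
force: [1.2, 0.4, -0.9]
width: 0.412
gripper_force: 5.0
```

Call:
send_rows(motion="0.7 0.01 -0.05 0 -0.085 -2.506 -1.652; 0.7 0.01 -0.05 0 -0.085 -2.506 -1.652; 0.7 0.01 -0.05 0 -0.085 -2.506 -1.652; 0.7 0.01 -0.05 0 -0.085 -2.506 -1.652; 0.7 0.01 -0.045 0 -0.085 -2.506 -1.652")

```text
clock: 6.08
position: [0.4975, -0.2202, 0.2386]
ee_rot: [2.974, 0.12, 0.646]
force: [1.1, 0.3, -0.2]
width: 0.407
gripper_force: 5.0
```

Call:
send_rows(motion="0.7 0.002 -0.024 0 0 0 0; 0.7 0 0 0 0 0 0; 0.7 0 0 0 0 0 0; 0.7 0 0 0 0 0 0")

```text
clock: 6.58
position: [0.4997, -0.2409, 0.2383]
ee_rot: [2.976, 0.125, 0.644]
force: [0.9, 1.2, -0.7]
width: 0.409
gripper_force: 5.0
```

```bash
cat > st.py <<'E'
from fit import *
def st():
    s=arm.observe();p=np.array(s['position']);R0=R.from_rotvec(s['ee_rot']).as_matrix()
    m,Rm=frame(np.load("fit.npy"));T=np.load("T.npy")
    print("clock",s['clock'],"pos",p.round(4),"w",round(s['width'],3),"gf",s['gripper_force'])
    print("turn to T",R.from_matrix(T@R0.T).as_rotvec(degrees=True).round(2))
    print("ball in mouth frame",(Rm.T@(p+R0@[0,0,.0595]-m)).round(4),"force mouth",(Rm.T@np.array(s['force'])).round(2),"tq",np.round(s['ft_torque'],2))
    print("j",np.round(s['joints'],2))
    return p,R0,m,Rm,T
if __name__=="__main__":
    p,R0,m,Rm,T=st()
E
python3 - <<'E'
from st import *
p,R0,m,Rm,T=st()
print("shift to 45 above", (m+Rm@[-.005,0,.045]-T[:,2]*.0595-p).round(4))
im,d=grab("side");im2,d2=grab("top")
a=cv2.resize(im[110:230,320:440],None,fx=4,fy=4,interpolation=2);b=cv2.resize(im2[110:230,330:410],None,fx=4,fy=4,interpolation=2)
cv2.imwrite("pics/g3.png",np.hstack([a,b]))
t=np.linspace(0,6.28,40)
E
```

```text
clock 6.575 pos [ 0.4997 -0.2409  0.2383] w 0.409 gf 5.000041276216507
turn to T [ 0.   -0.02 -0.11]
ball in mouth frame [-0.0001  0.0016  0.054 ] force mouth [ 0.32  1.36 -0.88] tq [0.13 0.59 0.04]
j [ 0.68  0.25 -0.32  2.1  -0.02  0.37 -1.09]
shift to 45 above [-0.0009 -0.0014 -0.0102]
```

View pics/g3.png

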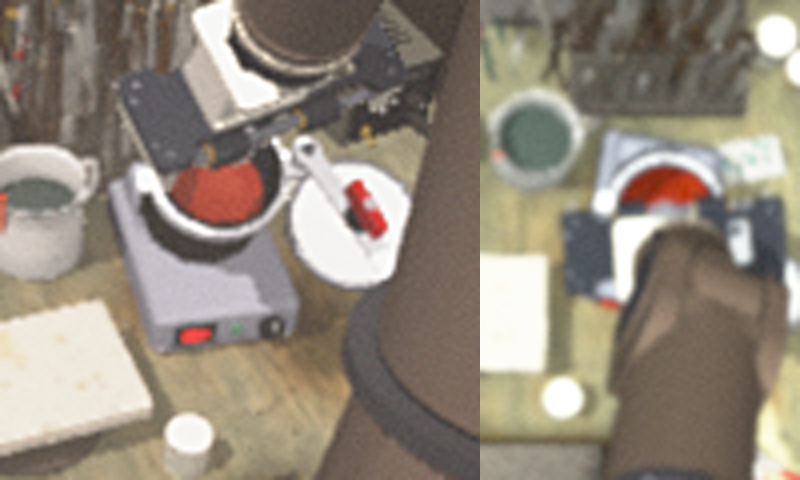

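Call:
send_rows(motion="0.7 -0.0048 -0.0008 -0.0021 0 0 -0.1; 0.7 0.0036 -0.0006 -0.0078 0 0 0; 0.7 0.0036 -0.0006 -0.0078 0 0 0; 0.7 0.0036 -0.0007 -0.0078 0 0 0; 0.7 0.0036 -0.0007 -0.0078 0 0 0")

```text
clock: 7.3
position: [0.5095, -0.2457, 0.2041]
ee_rot: [2.976, 0.119, 0.643]
force: [-0.8, -0.5, -0.8]
width: 0.406
gripper_force: 5.0
```

Call:
send_rows(motion="0.7 0.0036 -0.0006 -0.0078 0 0 0; 0.7 0.0036 -0.0007 -0.0078 0 0 0; 0.7 0.0036 -0.0007 -0.0078 0 0 0; 0.7 0 0 0 0 0 0; 0.7 0 0 0 0 0 0")

```text
clock: 7.92
position: [0.52, -0.2477, 0.1816]
ee_rot: [2.975, 0.119, 0.644]
force: [-0.6, 0.2, -0.6]
width: 0.403
gripper_force: 5.0
```

```bash
python3 st.py
```

```text
clock 7.925 pos [ 0.52   -0.2477  0.1816] w 0.403 gf 5.000002160668373
turn to T [ 0.01 -0.01  0.1 ]
ball in mouth frame [-0.0048 -0.0016 -0.0064] force mouth [-0.78  0.14 -0.29] tq [0.07 0.57 0.  ]
j [ 0.61  0.36 -0.26  2.12  0.03  0.24 -1.13]
```

Call:
send_rows(motion="0.7 0.0019 0.0013 -0.0036 0 0 0; 0.7 0.0017 -0.0003 -0.0036 0 0 0; 0.7 0.0017 -0.0003 -0.0036 0 0 0; 0.7 0 0 0 0 0 0; 0.7 0 0 0 0 0 0")

```text
clock: 8.55
position: [0.5253, -0.247, 0.1707]
ee_rot: [2.975, 0.119, 0.643]
force: [-0.5, 0.0, -0.2]
width: 0.405
gripper_force: 5.0
```

Call:
send_rows(motion="0.7 0.00083 -0.00015 -0.0018 0 0 0; 0.7 0.00083 -0.00015 -0.0018 0 0 0; 0.7 0 0 0 0 0 0; 0.7 0 0 0 0 0 0")

```text
clock: 9.05
position: [0.527, -0.2473, 0.1671]
ee_rot: [2.975, 0.119, 0.643]
force: [-0.3, 0.6, -0.8]
width: 0.409
gripper_force: 5.0
```

```bash
python3 st.py
```

```text
clock 9.05 pos [ 0.527  -0.2473  0.1671] w 0.409 gf 4.999993443489075
turn to T [ 0.01 -0.02  0.11]
ball in mouth frame [-0.0048  0.     -0.0224] force mouth [-0.72  0.52 -0.59] tq [ 0.14  0.55 -0.  ]
j [ 0.58  0.39 -0.24  2.12  0.04  0.21 -1.15]
```

Call:
send_rows(motion="0.7 0.0004 -0.0001 -0.0009 0 0 0; 0.7 0.0004 -0.0001 -0.0009 0 0 0; 0.7 0 0 0 0 0 0")

```text
clock: 9.43
position: [0.5278, -0.2475, 0.1652]
ee_rot: [2.975, 0.119, 0.643]
force: [-0.4, -0.3, -0.6]
width: 0.41
gripper_force: 5.0
```

Call:
send_rows(motion="0.7 0.0004 -0.0001 -0.0009 0 0 0; 0.7 0 0 0 0 0 0; 0.7 0 0 0 0 0 0")

```text
clock: 9.8
position: [0.5281, -0.2476, 0.1644]
ee_rot: [2.975, 0.119, 0.643]
force: [0.4, -0.2, -0.1]
width: 0.406
gripper_force: 5.0
```

Call:
send_rows(motion="0.7 0.0004 -0.0001 -0.0009 0 0 0; 0.7 0 0 0 0 0 0; 0.7 0 0 0 0 0 0")

```text
clock: 10.18
position: [0.5286, -0.2477, 0.1635]
ee_rot: [2.975, 0.119, 0.643]
force: [0.0, 0.4, 0.5]
width: 0.408
gripper_force: 5.0
```

Call:
send_rows(motion="0.7 0.0004 -0.0001 -0.0009 0 0 0; 0.7 0 0 0 0 0 0; 0.7 0 0 0 0 0 0")

```text
clock: 10.55
position: [0.5289, -0.2478, 0.1626]
ee_rot: [2.975, 0.119, 0.643]
force: [1.0, 0.3, 0.0]
width: 0.412
gripper_force: 5.0
```

Call:
send_rows(motion="0.7 0.0004 -0.0001 -0.0009 0 0 0; 0.7 0 0 0 0 0 0; 0.7 0 0 0 0 0 0")

```text
clock: 10.92
position: [0.5294, -0.2479, 0.1617]
ee_rot: [2.975, 0.119, 0.643]
force: [-0.1, -0.0, -0.1]
width: 0.408
gripper_force: 5.0
```

Call:
send_rows(motion="0.7 0.0004 -0.0001 -0.0009 0 0 0; 0.7 0 0 0 0 0 0; 0.7 0 0 0 0 0 0")

```text
clock: 11.3
position: [0.5298, -0.248, 0.1608]
ee_rot: [2.975, 0.119, 0.643]
force: [0.6, -0.3, -0.8]
width: 0.41
gripper_force: 5.0
```

Call:
send_rows(motion="0.7 0.0004 -0.0001 -0.0009 0 0 0; 0.7 0 0 0 0 0 0; 0.7 0 0 0 0 0 0")

```text
clock: 11.68
position: [0.5302, -0.2482, 0.1599]
ee_rot: [2.975, 0.119, 0.643]
force: [0.2, -0.1, 0.1]
width: 0.406
gripper_force: 5.0
```

Call:
send_rows(motion="0.7 0.0004 -0.0001 -0.0009 0 0 0; 0.7 0 0 0 0 0 0; 0.7 0 0 0 0 0 0")

```text
clock: 12.05
position: [0.5306, -0.2482, 0.1591]
ee_rot: [2.975, 0.119, 0.644]
force: [-0.2, 0.3, -0.2]
width: 0.407
gripper_force: 5.0
```

Call:
send_rows(motion="0.7 0.0004 -0.0001 -0.0009 0 0 0; 0.7 0 0 0 0 0 0; 0.7 0 0 0 0 0 0")

```text
clock: 12.42
position: [0.5309, -0.2483, 0.1582]
ee_rot: [2.975, 0.119, 0.643]
force: [-0.0, -0.0, 0.9]
width: 0.411
gripper_force: 5.0
```

```bash
python3 st.py
```

```text
clock 12.425 pos [ 0.5309 -0.2483  0.1582] w 0.411 gf 5.000066757202148
turn to T [ 0.01 -0.02  0.11]
ball in mouth frame [-0.0049 -0.0003 -0.0322] force mouth [ 0.35 -0.02  0.77] tq [0.14 0.56 0.07]
j [ 0.57  0.41 -0.23  2.12  0.04  0.19 -1.15]
```

Call:
send_rows(motion="0.7 0.0004 -0.0001 -0.0009 0 0 0; 0.7 0 0 0 0 0 0; 0.7 0 0 0 0 0 0")

```text
clock: 12.8
position: [0.5314, -0.2484, 0.1573]
ee_rot: [2.975, 0.119, 0.644]
force: [-1.3, -0.5, 1.7]
width: 0.409
gripper_force: 5.0
```

Call:
send_rows(motion="0.7 0 0 0 0 0 0")

```text
clock: 12.92
position: [0.5314, -0.2484, 0.1573]
ee_rot: [2.975, 0.119, 0.644]
force: [-0.9, 1.7, 2.1]
width: 0.402
gripper_force: 5.0
```

Call:
send_rows(motion="0.7 0 0 0 0 0 0")

```text
clock: 13.05
position: [0.5314, -0.2484, 0.1573]
ee_rot: [2.975, 0.119, 0.644]
force: [0.4, 1.1, 2.4]
width: 0.403
gripper_force: 5.0
```

Call:
send_rows(motion="0.7 0 0 0 0 0 0")

```text
clock: 13.18
position: [0.5314, -0.2484, 0.1573]
ee_rot: [2.975, 0.119, 0.644]
force: [-0.5, 0.9, 2.1]
width: 0.406
gripper_force: 5.0
```

Call:
send_rows(motion="0.7 -0.0003 0.00005 0.0006 0 0 0; 0.7 0 0 0 0 0 0; 0.7 0 0 0 0 0 0")

```text
clock: 13.55
position: [0.5311, -0.2484, 0.1578]
ee_rot: [2.975, 0.119, 0.643]
force: [-0.6, 0.2, 1.2]
width: 0.402
gripper_force: 5.0
```

Call:
send_rows(motion="0.58 0 0 0 0 0 0; 0.56 0 0 0 0 0 0; 0.545 0 0 0 0 0 0; 0.545 0 0 0 0 0 0")

```text
clock: 14.05
position: [0.5311, -0.2484, 0.1578]
ee_rot: [2.975, 0.119, 0.643]
force: [-0.2, 0.5, -0.7]
width: 0.453
gripper_force: 0.0
```

```bash
python3 st.py
```

```text
clock 14.05 pos [ 0.5311 -0.2484  0.1578] w 0.453 gf 0.0
turn to T [ 0.   -0.02  0.11]
ball in mouth frame [-0.005  -0.0003 -0.0326] force mouth [-0.55  0.48 -0.56] tq [0.11 0.44 0.  ]
j [ 0.57  0.41 -0.23  2.12  0.04  0.19 -1.15]
```

Ball released on the cushion. Backing out along the barrel's axis.

Call:
send_rows(motion="0.545 -0.0033 0.0006 0.0072 0 0 0; 0.545 -0.0042 0.0008 0.0091 0 0 0; 0.545 -0.0083 0.0015 0.0181 0 0 0; 0.545 -0.0083 0.0015 0.0181 0 0 0; 0.545 -0.0083 0.0015 0.0181 0 0 0")

```text
clock: 14.68
position: [0.4981, -0.2424, 0.2297]
ee_rot: [2.974, 0.119, 0.644]
force: [0.3, 0.0, 0.2]
width: 0.459
gripper_force: 0.0
```

Call:
send_rows(motion="0.6 -0.0083 0.0015 0.0181 0 0 0; 0.65 0 0 0 0 0 0; 0.65 0 0 0 0 0 0")

```text
clock: 15.05
position: [0.4902, -0.241, 0.2465]
ee_rot: [2.975, 0.119, 0.644]
force: [-0.9, 1.0, -0.4]
width: 0.347
gripper_force: 0.0
```

```bash
python3 - <<'E'
from st import *
p,R0,m,Rm,T=st()
im,d=grab("side");crop("side",im,330,110,120,100,5,"g4.png");np.savez("side1.npz",im=im,d=d)
im2,d2=grab("top");np.savez("top1.npz",im=im2,d=d2)
b=cv2.resize(im2[130:230,340:440],None,fx=3,fy=3,interpolation=2)
c=np.zeros((500,900,3),np.uint8);c[:,:600]=cv2.imread("pics/g4.png");c[:300,600:]=b;cv2.imwrite("pics/g4.png",c[:, :800])
print("tcp mouth",Rm.T@(p-m))
for a in(2.0,):
    for h in(.125,.0875): print(h,(m+Rm@[-.118*np.sin(a),-.066+.118*np.cos(a),h]-p).round(4))
E
```

```text
clock 15.05 pos [ 0.4902 -0.241   0.2465] w 0.347 gf 0.0
turn to T [ 0.02 -0.01  0.12]
ball in mouth frame [-0.005  -0.0004  0.0653] force mouth [-1.11  0.8   0.13] tq [ 0.1   0.52 -0.01]
j [ 0.7   0.22 -0.34  2.11 -0.03  0.39 -1.07]
tcp mouth [-0.00504519 -0.00031171  0.12482407]
0.125 [-0.1118 -0.0963 -0.0431]
0.0875 [-0.0962 -0.0992 -0.077 ]
```

View pics/g4.png

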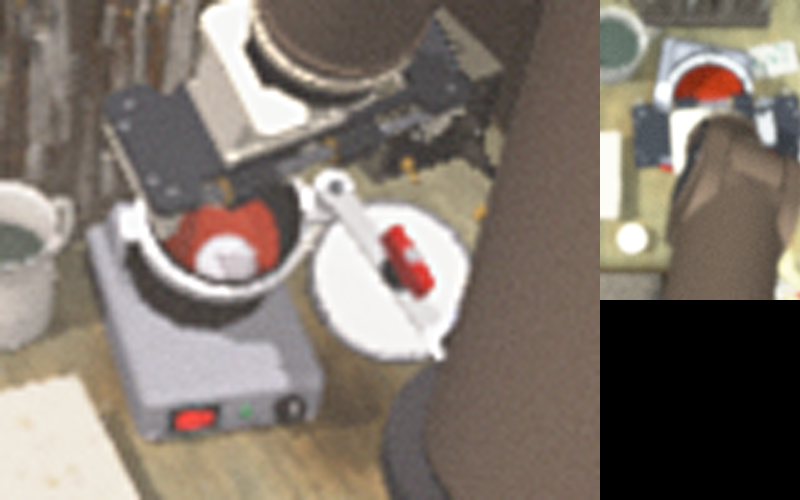

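The ball lies on the cushion at crop (225,258), and the lid has not moved. Going to the lug.

Call:
send_rows(motion="0.65 -0.025 -0.02 -0.0095 0 0 0; 0.65 -0.03 -0.026 -0.0115 0 0 0; 0.65 -0.03 -0.026 -0.0115 0 0 0; 0.65 -0.0268 -0.0243 -0.0106 0 0 0; 0.65 0 0 0 0 0 0")

```text
clock: 15.78
position: [0.3757, -0.3394, 0.2017]
ee_rot: [2.977, 0.109, 0.64]
force: [-0.4, 0.2, 0.6]
width: 0.35
gripper_force: 0.0
```

Call:
send_rows(motion="0.65 0.005 -0.001 -0.011 0 0 0; 0.65 0.0052 -0.001 -0.0113 0 0 0; 0.65 0 0 0 0 0 0; 0.65 0 0 0 0 0 0")

```text
clock: 16.27
position: [0.3894, -0.3385, 0.181]
ee_rot: [2.976, 0.122, 0.644]
force: [-0.3, 0.6, 0.0]
width: 0.351
gripper_force: 0.0
```

```bash
python3 - <<'E'
from st import *
p,R0,m,Rm,T=st()
print("tcp mouth",Rm.T@(p-m)); a=2.0
print((m+Rm@[-.118*np.sin(a),-.066+.118*np.cos(a),.0875]-p).round(4))
E
```

```text
clock 16.275 pos [ 0.3894 -0.3385  0.181 ] w 0.351 gf 0.0
turn to T [-0.01 -0.02  0.  ]
ball in mouth frame [-0.1069 -0.1142  0.0405] force mouth [-0.4   0.54  0.21] tq [ 0.07  0.49 -0.05]
j [ 1.15  0.33 -0.49  2.2  -0.23  0.27 -0.56]
tcp mouth [-0.10683152 -0.11425706  0.10003261]
[ 0.0046 -0.0017 -0.0116]
```

Call:
send_rows(motion="0.65 0.0023 -0.001 -0.006 0 0 0; 0.65 0.0023 -0.0007 -0.0056 0 0 0; 0.65 0 0 0 0 0 0; 0.65 0 0 0 0 0 0")

```text
clock: 16.77
position: [0.3933, -0.341, 0.1695]
ee_rot: [2.975, 0.119, 0.643]
force: [-0.4, 0.6, -0.5]
width: 0.347
gripper_force: 0.0
```

Call:
send_rows(motion="0.75 0 0 0 0 0 0; 0.85 0 0 0 0 0 0; 0.9 0 0 0 0 0 0; 0.9 0 0 0 0 0 0; 0.9 0 0 0 0 0 0", force=12)

```text
clock: 17.4
position: [0.3934, -0.3409, 0.1696]
ee_rot: [2.975, 0.119, 0.644]
force: [-0.1, 0.9, 2.2]
width: 0.137
gripper_force: 12.0
```

```bash
python3 - <<'E'
from st import *
p,R0,m,Rm,T=st()
l=Rm.T@(p-m);print(l,"a",np.arctan2(-l[0],l[1]+.066),"r",np.hypot(l[0],l[1]+.066))
A=2.0-.1*np.arange(21);A=np.r_[A]
f=lambda a:Rm@[-.118*np.sin(a),.118*np.cos(a),0]
prev=f(A[0]);acc=np.zeros(3)
for i in range(1,21):
    d=f(A[i])-prev-acc*0;prev=f(A[i]);print(i,d.round(4))
print((-2.5*Rm[:,2]).round(2))
E
```

```text
clock 17.4 pos [ 0.3934 -0.3409  0.1696] w 0.137 gf 12.001686841249466
turn to T [ 0.01 -0.01  0.1 ]
ball in mouth frame [-0.1077 -0.116   0.0284] force mouth [0.71 0.89 2.15] tq [0.27 0.4  0.13]
j [ 1.13  0.36 -0.48  2.21 -0.23  0.24 -0.57]
[-0.1076822  -0.11592374  0.08785406] a 2.004919667695398 r 0.11869219352404015
1 [-0.0019  0.0115 -0.0018]
2 [-0.0009  0.0117 -0.0014]
3 [ 0.0002  0.0118 -0.0009]
4 [ 0.0013  0.0117 -0.0004]
5 [0.0023 0.0116 0.0001]
6 [0.0034 0.0113 0.0006]
7 [0.0044 0.0109 0.0011]
8 [0.0053 0.0104 0.0016]
9 [0.0062 0.0098 0.002 ]
10 [0.0071 0.0091 0.0025]
11 [0.0078 0.0083 0.0029]
12 [0.0085 0.0075 0.0033]
13 [0.0091 0.0065 0.0036]
14 [0.0097 0.0055 0.004 ]
15 [0.0101 0.0044 0.0042]
16 [0.0104 0.0033 0.0045]
17 [0.0106 0.0022 0.0047]
18 [0.0107 0.001  0.0048]
19 [ 0.0107 -0.0002  0.0049]
20 [ 0.0106 -0.0013  0.005 ]
[ 1.04 -0.19 -2.27]
```

Call:
send_rows(motion="0.9 -0.0019 0.0115 -0.0018 1.04 -0.19 -2.27; 0.9 -0.0009 0.0117 -0.0014 1.04 -0.19 -2.27; 0.9 0.0002 0.0118 -0.0009 1.04 -0.19 -2.27; 0.9 0.0013 0.0117 -0.0004 1.04 -0.19 -2.27; 0.9 0 0 0 0 0 0", force=12)

```text
clock: 18.02
position: [0.3917, -0.2936, 0.1649]
ee_rot: [3.009, -0.141, 0.66]
force: [-3.9, 1.5, 2.3]
width: 0.137
gripper_force: 12.0
```

```bash
cat > arc.py <<'E'
from st import *
p,R0,m,Rm,T=st()
l=Rm.T@(p-m);print(l.round(4),"a",np.arctan2(-l[0],l[1]+.066).round(3),"r",np.hypot(l[0],l[1]+.066).round(4))
E
python3 arc.py
```

```text
clock 18.025 pos [ 0.3917 -0.2936  0.1649] w 0.137 gf 12.000527679920197
turn to T [-4.17  0.69  9.12]
ball in mouth frame [-0.1189 -0.0697  0.0283] force mouth [-2.7   0.82  3.82] tq [0.34 0.97 0.  ]
j [ 1.01  0.31 -0.43  2.29 -0.31  0.18 -0.74]
[-0.1189 -0.0696  0.0878] a 1.601 r 0.1189
```

Call:
send_rows(motion="0.9 0.0023 0.0116 0.0001 1.04 -0.19 -2.27; 0.9 0.0034 0.0113 0.0006 1.04 -0.19 -2.27; 0.9 0.0044 0.0109 0.0011 1.04 -0.19 -2.27; 0.9 0 0 0 0 0 0")

```text
clock: 18.52
position: [0.4023, -0.2602, 0.1669]
ee_rot: [3.019, -0.339, 0.671]
force: [-3.1, 1.3, 3.3]
width: 0.132
gripper_force: 12.0
```

```bash
python3 arc.py
```

```text
clock 18.525 pos [ 0.4023 -0.2602  0.1669] w 0.132 gf 12.003192007541656
turn to T [-7.24  1.29 15.87]
ball in mouth frame [-0.114  -0.0349  0.0283] force mouth [-1.54  0.69  4.35] tq [ 0.28  0.8  -0.02]
j [ 0.86  0.28 -0.35  2.33 -0.37  0.15 -0.9 ]
[-0.114  -0.0349  0.0878] a 1.304 r 0.1182
```

Call:
send_rows(motion="0.9 0.0053 0.0104 0.0016 1.04 -0.19 -2.27; 0.9 0.0062 0.0098 0.002 1.04 -0.19 -2.27; 0.9 0.0071 0.0091 0.0025 1.04 -0.19 -2.27; 0.9 0 0 0 0 0 0")

```text
clock: 19.02
position: [0.4211, -0.2311, 0.1731]
ee_rot: [3.017, -0.54, 0.679]
force: [-2.1, 1.6, 2.7]
width: 0.138
gripper_force: 12.0
```

```bash
python3 arc.py
```

```text
clock 19.025 pos [ 0.4211 -0.2311  0.1731] w 0.138 gf 12.003416866064072
turn to T [-10.34   1.87  22.64]
ball in mouth frame [-0.0994 -0.0029  0.0283] force mouth [-0.96  1.21  3.41] tq [ 0.36  0.68 -0.01]
j [ 0.65  0.25 -0.22  2.34 -0.41  0.15 -1.08]
[-0.0994 -0.0029  0.0878] a 1.005 r 0.1177
```

Going well; continuing to a ≈ 0.2, then slowly.

Call:
send_rows(motion="0.9 0.0078 0.0083 0.0029 1.04 -0.19 -2.27; 0.9 0.0085 0.0075 0.0033 1.04 -0.19 -2.27; 0.9 0.0091 0.0065 0.0036 1.04 -0.19 -2.27; 0.9 0.0097 0.0055 0.004 1.04 -0.19 -2.27; 0.9 0 0 0 0 0 0")

```text
clock: 19.65
position: [0.4563, -0.2035, 0.1869]
ee_rot: [-2.928, 0.793, -0.67]
force: [-1.2, -0.1, 3.7]
width: 0.136
gripper_force: 12.0
```

Call:
send_rows(motion="0.9 0.0101 0.0044 0.0042 1.04 -0.19 -2.27; 0.9 0.0104 0.0033 0.0045 1.04 -0.19 -2.27; 0.9 0.0106 0.0022 0.0047 1.04 -0.19 -2.27; 0.9 0.0107 0.001 0.0048 1.04 -0.19 -2.27; 0.9 0 0 0 0 0 0")

```text
clock: 20.27
position: [0.498, -0.1928, 0.2051]
ee_rot: [-2.814, 1.034, -0.655]
force: [-2.1, 2.3, 4.5]
width: 0.137
gripper_force: 12.0
```

```bash
python3 arc.py
```

```text
clock 20.275 pos [ 0.498  -0.1928  0.2051] w 0.137 gf 12.010832279920578
turn to T [-18.67   3.41  40.83]
ball in mouth frame [-0.0234  0.0485  0.0282] force mouth [-0.37  1.85  5.09] tq [0.6  0.47 0.12]
j [ 0.16  0.24  0.17  2.22 -0.37  0.26 -1.63]
[-0.0234  0.0485  0.0877] a 0.202 r 0.1169
```

Call:
send_rows(motion="0.9 0.0054 0 0.0025 0 0 0; 0.9 0.0053 -0.0002 0.0025 0 0 0; 0.9 0.0053 -0.0005 0.0025 0 0 0; 0.9 0 0 0 0 0 0")

```text
clock: 20.78
position: [0.514, -0.1937, 0.2126]
ee_rot: [-2.813, 1.037, -0.655]
force: [-1.8, 0.1, 2.0]
width: 0.135
gripper_force: 12.0
```

```bash
python3 arc.py
```

```text
clock 20.775 pos [ 0.514  -0.1937  0.2126] w 0.135 gf 12.010384798049927
turn to T [-18.7    3.44  40.95]
ball in mouth frame [-0.0058  0.0504  0.0283] force mouth [-0.81 -0.25  2.59] tq [ 0.24  0.52 -0.03]
j [ 0.13  0.25  0.19  2.19 -0.35  0.29 -1.66]
[-0.0058  0.0505  0.0878] a 0.05 r 0.1167
```

Call:
send_rows(motion="0.9 0.0027 -0.0004 0.0013 0 0 0; 0.9 0 0 0 0 0 0")

```text
clock: 21.02
position: [0.5164, -0.1939, 0.2137]
ee_rot: [-2.812, 1.038, -0.654]
force: [-2.1, 0.0, 0.1]
width: 0.134
gripper_force: 12.0
```

```bash
python3 arc.py
```

```text
clock 21.025 pos [ 0.5164 -0.1939  0.2137] w 0.134 gf 12.003963589668274
turn to T [-18.71   3.4   40.98]
ball in mouth frame [-0.0033  0.0506  0.0283] force mouth [-1.83 -0.33  0.96] tq [ 0.07  0.77 -0.21]
j [ 0.12  0.25  0.2   2.18 -0.35  0.3  -1.67]
[-0.0033  0.0507  0.0878] a 0.028 r 0.1168
```

Call:
send_rows(motion="0.9 0.0018 -0.0003 0.0008 0 0 0; 0.9 0 0 0 0 0 0")

```text
clock: 21.28
position: [0.5182, -0.1941, 0.2145]
ee_rot: [-2.812, 1.038, -0.654]
force: [-1.4, -1.1, 0.4]
width: 0.136
gripper_force: 12.0
```

Call:
send_rows(motion="0.9 0.0018 -0.0003 0.0008 0 0 0; 0.9 0 0 0 0 0 0")

```text
clock: 21.52
position: [0.5202, -0.1943, 0.2155]
ee_rot: [-2.812, 1.037, -0.654]
force: [-2.0, -2.0, 2.0]
width: 0.135
gripper_force: 12.0
```

Call:
send_rows(motion="0.9 0.0018 -0.0003 0.0008 0 0 0; 0.9 0 0 0 0 0 0")

```text
clock: 21.78
position: [0.5207, -0.1945, 0.2156]
ee_rot: [-2.813, 1.038, -0.65]
force: [-8.7, -0.7, 3.3]
width: 0.134
gripper_force: 12.0
```

```bash
python3 arc.py
```

```text
clock 21.775 pos [ 0.5207 -0.1945  0.2156] w 0.134 gf 12.008537203073502
turn to T [-18.72   3.26  41.  ]
ball in mouth frame [0.0013 0.0509 0.0282] force mouth [-6.26 -2.22  6.57] tq [-0.04  1.75 -0.25]
j [ 0.12  0.26  0.2   2.17 -0.34  0.31 -1.67]
[0.0015 0.051  0.0877] a -0.013 r 0.117
```

Lid at its stop. Releasing the lug and going to the knob.

Call:
send_rows(motion="0.83 -0.001 0.0002 -0.0005 0 0 0; 0.815 0 0 0 0 0 0; 0.815 0 0 0 0 0 0")

```text
clock: 22.15
position: [0.5212, -0.194, 0.2158]
ee_rot: [-2.812, 1.036, -0.654]
force: [0.7, 0.7, -0.5]
width: 0.187
gripper_force: 0.0
```

Call:
send_rows(motion="0.815 -0.0033 0.0006 0.0073 0 0 0; 0.815 -0.0066 0.0012 0.0145 0 0 0; 0.815 -0.0066 0.0012 0.0145 0 0 0; 0.5 -0.0009 -0.005 0 -4.16 0.757 9.06; 0.5 -0.0009 -0.005 0 -4.16 0.757 9.06")

```text
clock: 22.78
position: [0.5024, -0.2012, 0.2535]
ee_rot: [3.016, -0.536, 0.682]
force: [-0.1, 0.8, -0.1]
width: 0.356
gripper_force: 0.0
```

Call:
send_rows(motion="0.4 -0.0009 -0.005 0 -4.16 0.757 9.06; 0.4 -0.0009 -0.005 0 -4.16 0.757 9.06; 0.4 -0.0009 -0.005 0 -4.16 0.757 9.06; 0.4 -0.0009 -0.005 0 -4.16 0.757 9.06; 0.4 -0.0009 -0.005 0 -4.16 0.757 9.06")

```text
clock: 23.4
position: [0.4977, -0.2265, 0.2532]
ee_rot: [2.799, 0.745, 0.582]
force: [0.7, 0.3, -0.2]
width: 0.602
gripper_force: 0.0
```

Call:
send_rows(motion="0.4 -0.0009 -0.005 0 -4.16 0.757 9.06; 0.4 -0.0009 -0.005 0 -4.16 0.757 9.06; 0.4 -0.0009 -0.005 0 -4.16 0.757 9.06; 0.4 0 0 0 -4.16 0.757 9.06; 0.4 0 0 0 0 0 0")

```text
clock: 24.02
position: [0.495, -0.2416, 0.2529]
ee_rot: [2.299, 1.593, 0.439]
force: [-0.4, 0.1, -0.5]
width: 0.6
gripper_force: 0.0
```

```bash
python3 - <<'E'
from st import *
p,R0,m,Rm,T=st()
print("tcp mouth",Rm.T@(p-m),"tool y mouth",Rm.T@R0[:,1],"tool z",Rm.T@R0[:,2])
print("to knob, h 100:",(m+Rm@[.001,-.001,.1]-p).round(4))
im,d=grab("side");im2,d2=grab("top");np.savez("s2.npz",im=im,d=d,im2=im2)
a=cv2.resize(im[110:210,330:430],None,fx=5,fy=5,interpolation=2);b=cv2.resize(im2[120:220,340:400],None,fx=5,fy=5,interpolation=2)
cv2.imwrite("pics/g5.png",np.hstack([a,b]))
E
```

```text
clock 24.025 pos [ 0.495  -0.2416  0.2529] w 0.6 gf 0.0
turn to T [ 27.09  -4.86 -58.61]
ball in mouth frame [ 0.0022 -0.0001  0.0691] force mouth [-0.55  0.06 -0.24] tq [ 0.12  0.42 -0.03]
j [ 0.59  0.21 -0.21  2.1  -0.11  0.4   0.13]
tcp mouth [2.01501736e-03 3.35986074e-05 1.28643996e-01] tool y mouth [ 0.98403619 -0.17794797  0.00270147] tool z [ 0.00242316 -0.00178132 -0.99999548]
to knob, h 100: [ 0.0108 -0.003  -0.0264]
```

View pics/g5.png

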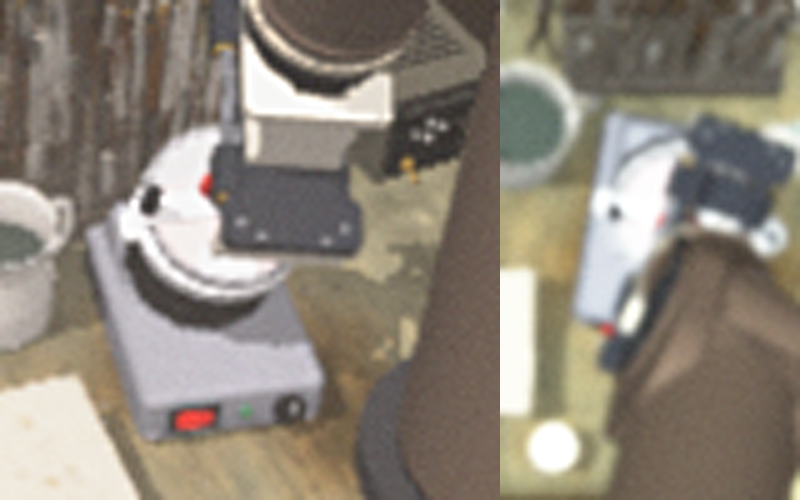

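The lid covers the barrel, with the lug at crop (150,197) and the knob's red wing end at (207,184). Lowering onto the knob.

Call:
send_rows(motion="0.4 0.005 -0.0013 -0.012 0 0 0; 0.4 0.005 -0.0013 -0.012 0 0 0; 0.4 0.0037 -0.0009 -0.0087 0 0 0; 0.4 0 0 0 0 0 0; 0.4 0 0 0 0 0 0")

```text
clock: 24.75
position: [0.509, -0.2448, 0.2192]
ee_rot: [2.3, 1.595, 0.439]
force: [1.0, -0.3, 0.4]
width: 0.6
gripper_force: 0.0
```

Call:
send_rows(motion="0.6 0 0 0 0 0 0; 0.75 0 0 0 0 0 0; 0.9 0 0 0 0 0 0; 0.9 0 0 0 0 0 0; 0.9 0 0 0 0 0 0", force=12)

```text
clock: 25.38
position: [0.509, -0.2449, 0.2194]
ee_rot: [2.299, 1.594, 0.439]
force: [-0.7, -0.5, 1.9]
width: 0.255
gripper_force: 12.0
```

```bash
python3 - <<'E'
from st import *
p,R0,m,Rm,T=st();y=Rm.T@R0[:,1]
print("tcp mouth",Rm.T@(p-m),"ang",np.degrees(np.arctan2(y[1],y[0])))
E
```

```text
clock 25.375 pos [ 0.509  -0.2449  0.2194] w 0.255 gf 12.000413686037064
turn to T [ 27.05  -4.86 -58.69]
ball in mouth frame [ 0.0009 -0.0008  0.0327] force mouth [ 0.22 -0.66  1.96] tq [ 0.05  0.43 -0.04]
j [ 0.57  0.28 -0.2   2.11 -0.1   0.33  0.12]
tcp mouth [ 0.00083971 -0.00070925  0.0921637 ] ang -10.19051653394293
```

Closed on 23.5 mm instead of 12. The tips have probably caught the hub under the wing, so I'll reopen, raise 5 mm and close again.

Call:
send_rows(motion="0.55 0 0 0 0 0 0; 0.55 0 0 0 0 0 0; 0.55 -0.0021 0.0004 0.0045 0 0 0; 0.55 0 0 0 0 0 0")

```text
clock: 25.88
position: [0.5069, -0.2444, 0.2242]
ee_rot: [2.299, 1.594, 0.439]
force: [-0.1, -0.2, 0.0]
width: 0.45
gripper_force: 0.0
```

Call:
send_rows(motion="0.8 0 0 0 0 0 0; 0.9 0 0 0 0 0 0; 0.9 0 0 0 0 0 0; 0.9 0 0 0 0 0 0", force=12)

```text
clock: 26.38
position: [0.5069, -0.2444, 0.2237]
ee_rot: [2.299, 1.595, 0.439]
force: [0.8, 0.4, -0.4]
width: 0.132
gripper_force: 11.9
```

```bash
python3 - <<'E'
from st import *
p,R0,m,Rm,T=st();y=Rm.T@R0[:,1]
print("tcp mouth",Rm.T@(p-m),"ang",np.degrees(np.arctan2(y[1],y[0])))
# red wing pixels visible in s2
I=np.load("s2.npz")['im'][110:210,330:430].astype(int)
M=(I[:,:,2]>140)&(I[:,:,1]<80)&(I[:,:,0]<80);M[60:]=0
vv,uu=np.nonzero(M);print(len(uu))
D=np.load("s2.npz")['d']
for u,v in zip(uu+330,vv+110): print(u,v,(Rm.T@(w("side",u,v,d=D[v,u])-m)).round(4) if D[v,u]>0 else None)
E
```

```text
clock 26.375 pos [ 0.5069 -0.2444  0.2237] w 0.132 gf 11.9161856174469
turn to T [ 27.04  -4.86 -58.71]
ball in mouth frame [ 0.0008 -0.0007  0.0375] force mouth [ 0.5   0.5  -0.66] tq [0.09 0.35 0.02]
j [ 0.58  0.27 -0.21  2.11 -0.1   0.34  0.12]
tcp mouth [ 0.00073188 -0.0006204   0.09698938] ang -10.182795144140256
2
371 146 [-0.0373  0.0449  0.1356]
371 147 [-0.0402  0.0455  0.1355]
```

Gripping the wing at 12 mm. Turning it clockwise.

Call:
send_rows(motion="0.9 0 0 0 2.08 -0.379 -4.53; 0.9 0 0 0 4.16 -0.757 -9.06; 0.9 0 0 0 4.16 -0.757 -9.06; 0.9 0 0 0 4.16 -0.757 -9.06; 0.9 0 0 0 0 0 0")

```text
clock: 27.0
position: [0.507, -0.2444, 0.2238]
ee_rot: [2.754, 0.856, 0.567]
force: [-0.0, -1.3, -0.9]
width: 0.129
gripper_force: 12.0
```

Call:
send_rows(motion="0.9 0 0 0 4.16 -0.757 -9.06; 0.9 0 0 0 4.16 -0.757 -9.06; 0.9 0 0 0 4.16 -0.757 -9.06; 0.9 0 0 0 2.08 -0.379 -4.53; 0.9 0 0 0 0 0 0")

```text
clock: 27.62
position: [0.5069, -0.2446, 0.2237]
ee_rot: [2.993, -0.007, 0.653]
force: [0.3, -1.0, -0.7]
width: 0.127
gripper_force: 12.0
```

```bash
cat > kn.py <<'E'
from st import *
p,R0,m,Rm,T=st();y=Rm.T@R0[:,1]
print("tcp mouth",(Rm.T@(p-m)).round(4),"ang",np.degrees(np.arctan2(y[1],y[0])),"tq mouth",(Rm.T@np.array(arm.observe()['ft_torque'])).round(3))
E
python3 kn.py
```

```text
clock 27.625 pos [ 0.5069 -0.2446  0.2237] w 0.127 gf 11.981969475746155
turn to T [-1.96  0.37  4.53]
ball in mouth frame [ 0.0007 -0.0009  0.0375] force mouth [ 0.14 -0.95 -0.81] tq [-0.07  0.37 -0.2 ]
j [ 0.3   0.26  0.12  2.13 -0.38  0.35 -0.83]
tcp mouth [ 0.0007 -0.0008  0.097 ] ang -79.94897262608269 tq mouth [-0.204  0.353 -0.121]
```

Call:
send_rows(motion="0.9 0 0 0 2.08 -0.379 -4.53; 0.9 0 0 0 0.83 -0.15 -1.81; 0.9 0 0 0 0 0 0")

```text
clock: 28.0
position: [0.5068, -0.2446, 0.2237]
ee_rot: [3.011, -0.194, 0.664]
force: [1.0, -2.4, -2.4]
width: 0.128
gripper_force: 12.0
```

```bash
python3 kn.py
```

```text
clock 28.0 pos [ 0.5068 -0.2446  0.2237] w 0.128 gf 11.977602392435074
turn to T [-4.91  0.9  10.94]
ball in mouth frame [ 0.0007 -0.0009  0.0375] force mouth [ 0.26 -2.17 -2.76] tq [-0.23  0.39 -0.15]
j [ 0.28  0.26  0.15  2.14 -0.41  0.35 -0.93]
tcp mouth [ 0.0007 -0.0008  0.097 ] ang -87.02262987522009 tq mouth [-0.325  0.343 -0.009]
```

Call:
send_rows(motion="0.9 0 0 0 0.83 -0.15 -1.81; 0.9 0 0 0 0.83 -0.15 -1.81; 0.9 0 0 0 0 0 0")

```text
clock: 28.38
position: [0.507, -0.2446, 0.2238]
ee_rot: [3.017, -0.304, 0.67]
force: [3.4, -3.1, -3.9]
width: 0.132
gripper_force: 12.2
```

```bash
python3 kn.py
```

```text
clock 28.375 pos [ 0.507  -0.2446  0.2238] w 0.132 gf 12.167724072933197
turn to T [-6.63  1.23 14.69]
ball in mouth frame [ 0.0009 -0.0009  0.0375] force mouth [ 1.84 -2.41 -5.2 ] tq [-0.57  0.23 -0.03]
j [ 0.26  0.26  0.17  2.14 -0.42  0.35 -0.98]
tcp mouth [ 0.0009 -0.0008  0.097 ] ang -91.16452418064182 tq mouth [-0.558  0.123  0.223]
```

Call:
send_rows(motion="0.9 0 0 0 0.83 -0.15 -1.81; 0.9 0 0 0 0.42 -0.08 -0.9; 0.9 0 0 0 0 0 0")

```text
clock: 28.75
position: [0.5071, -0.2446, 0.224]
ee_rot: [3.019, -0.385, 0.674]
force: [3.9, -4.8, -2.6]
width: 0.14
gripper_force: 12.6
```

```bash
python3 kn.py
```

```text
clock 28.75 pos [ 0.5071 -0.2446  0.224 ] w 0.14 gf 12.59050120075699
turn to T [-7.9   1.48 17.44]
ball in mouth frame [ 0.0011 -0.0009  0.0376] force mouth [ 3.19 -4.04 -4.31] tq [-0.68  0.08 -0.02]
j [ 0.25  0.26  0.19  2.14 -0.43  0.36 -1.03]
tcp mouth [ 0.0011 -0.0008  0.0971] ang -94.203157453745 tq mouth [-0.629 -0.04   0.273]
```

The torque rises and the pads begin to slip on the wing, so the knob is at its stop. Letting go and retreating.

Call:
send_rows(motion="0.6 0 0 0 0 0 0; 0.5 0 0 0 0 0 0; 0.5 0 0 0 0 0 0; 0.5 -0.0042 0.0008 0.0091 0 0 0; 0.5 -0.0083 0.0015 0.0181 0 0 0")

```text
clock: 29.38
position: [0.4938, -0.2419, 0.251]
ee_rot: [3.02, -0.384, 0.671]
force: [-0.5, 0.2, 0.2]
width: 0.5
gripper_force: 0.0
```

Call:
send_rows(motion="0.5 -0.0125 0.0023 0.0272 0 0 0; 0.5 -0.0125 0.0023 0.0272 0 0 0; 0.5 0 0.05 0.02 0 0 0; 0.5 0 0.06 0 0 0 0; 0.5 0 0.06 0 0 0 0")

```text
clock: 30.0
position: [0.469, -0.0661, 0.3267]
ee_rot: [3.018, -0.386, 0.677]
force: [1.3, -0.5, -0.1]
width: 0.496
gripper_force: 0.0
```

Call:
send_rows(motion="0.5 0 0.06 0 0 0 0; 0.5 0 0.06 0 0 0 0; 0.5 0 0 0 0 0 0; 0.5 0 0 0 0 0 0")

```text
clock: 30.5
position: [0.4691, 0.052, 0.3256]
ee_rot: [3.019, -0.384, 0.673]
force: [0.3, -2.2, 0.7]
width: 0.502
gripper_force: 0.0
```

```bash
python3 - <<'E'
from h import *
im,d=grab("side");im2,d2=grab("top")
a=cv2.resize(im[110:230,330:430],None,fx=5,fy=5,interpolation=2);b=cv2.resize(im2[110:230,345:425],None,fx=5,fy=5,interpolation=2)
cv2.imwrite("pics/g6.png",np.hstack([a,b])[:, :800])
E
```

```text
(no output)
```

View pics/g6.png

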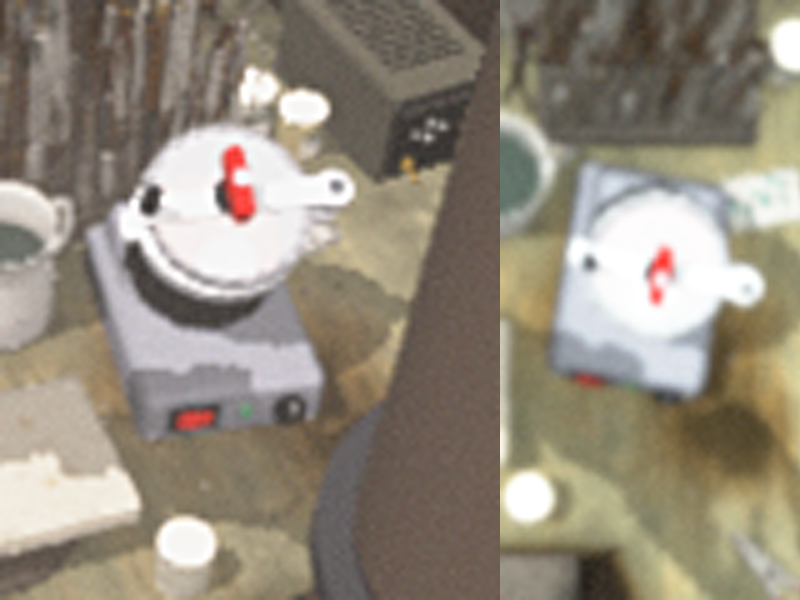

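```bash
python3 - <<'E'
from fit import *
F=np.load("fit.npy");m,Rm=frame(F)
for n in("side","top"):
    im,d=grab(n);I=im.astype(int);c=px(n,m+Rm@[0,0,.0465])[0]
    vv,uu=np.nonzero((I[:,:,2]-np.maximum(I[:,:,0],I[:,:,1]))>70)
    s=(abs(uu-c[0])<13)&(abs(vv-c[1])<13);q=np.c_[uu,vv][s].astype(float)
    P=np.array([Rm.T@(w(n,*x,d=1)-w(n,*x,d=0)) for x in q]);O=Rm.T@(w(n,0,0,d=0)-m)
    X=O+P*((.0465-O[2])/P[:,2])[:,None];X=X[:,:2]-X[:,:2].mean(0)
    v=np.linalg.svd(X)[2][0];print(n,len(X),"wing angle from x deg",np.degrees(np.arctan2(v[1],v[0])))
    J=np.load(n+"0.npz")['im'].astype(int)
    for nm,K in(("before",J),("now",I)):
        vv,uu=np.nonzero((K[:,:,0]-np.maximum(K[:,:,2],K[:,:,1]))>60);s=(uu>405)&(uu<430)&(vv>165)&(vv<195);print(nm,"blue",uu[s].mean().round(1),vv[s].mean().round(1),s.sum())
E
```

```text
side 59 wing angle from x deg 177.46239600869632
before blue 424.4 177.6 24
now blue nan nan 0
top 29 wing angle from x deg 175.44571905439787
before blue 414.6 181.5 44
now blue 414.4 181.7 53<stdin>:12: RuntimeWarning: Mean of empty slice.
  ret = ret.dtype.type(ret / rcount)
```

```bash
python3 -c "
from cell import arm
print(arm.sign_off())"
```

```text
the job is handed in; nothing more can be done
None
```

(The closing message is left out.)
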